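# Load a practice nail into the curing lamp under its sprung flap

### The arm

A 6-joint arm with a two-finger parallel gripper is mounted at the origin on the work surface. World frame = base frame: x ahead of the robot, y to its left, z up, the work surface at z = 0. Lengths are in m, angles in rad, forces in N, time in s.
With the tool pointing down it reaches from about 0.425 to 0.95 m from the base axis. Payload 3.5 kg.
Tool frame: the origin (TCP) lies at the very end of the fingers, on their centre line; the grasp point (between the pads) lies ctrl.grip_point_offset behind it (ctrl.grip_point_offset is the distance from the TCP to the grasp point, in m); z points along the fingers, y is the direction in which the jaws open and shut (so a half turn about z gives the same grasp; the last joint's range is limited). The gripper opens to 85 mm and grips with 20 to 120 N. Pads are 22 mm wide; open, the fingers measure 114 mm over their backs; the gripper's body (76 mm by 85 mm) begins 54 mm behind the grasp point. The pads swing forward as they close: fully open they stand 13 mm farther back than shut.
Start: joints at [-0.15, 0.286, 1.577, -0, 1.279, -0.15], TCP at [0.675, 0, 0.231] pointing down, gripper open.
Joint ranges: [-2.77, 2.77], [-0.9, 2.22], [0.21, 2.48], [-1.53, 4.67], [0.24, 2.81], [-2.84, 2.84]. Speed limits (rad/s): [2.79, 2.79, 3.14, 3.14, 3.14, 3.14].

### API

Orientations are given as a unit quaternion [x, y, z, w].
In Python, from plant import telemetry, imaging, ticket, finder, ctrl gives the robot as it stands. The module is installed in compiled form; this text tells all that it offers.
- The arm moves only by the shell command python3 -m crank 'ROWS' [FORCE]. ROWS is JSON, a list of rows, each a list of 7 numbers: the shift along the tool's x, y, z scaled (see below), then the turn, a rotation vector about the tool's x, y, z scaled (see below), then the opening, from 0 (shut) to 1 (fully open). A call has 1 to 12 rows; each row is the pose to reach, as a shift and turn from the pose commanded when the call began, along the tool's axes at that moment; what a row does not reach only later rows make up. The controller multiplies each number of a shift by 0.15 m and each number of a turn by 90 degrees. A row lasts 1/10 s, in which the tool goes at most 50 mm and 8.59 degrees, less where a joint would pass 70% of its speed; a pose out of reach is approached as far as the arm can. A call with a number of a shift or a turn outside -1 to 1 is refused whole. A call with a gripper value outside its range is refused whole. The fingers move at their own pace and stop on an object; FORCE is the grip in N (left out, the last holds). Time passes only in rows, so rows that repeat a pose let the fingers close. It gives the time, the measured TCP pose, the force and the opening at its end, in the units of the state.
- telemetry.get_state(): the state, without advancing time (a new reading comes with each control period).
- imaging.read_camera(name): name is "scene" or "side" or "wrist"; returns a dict with "pixels" (420x560x3 uint8, red, green, blue), "vfov" (degrees; the focal length in pixels is half the picture's height over the tangent of half this angle, whatever the lens; pixels are square), "cx", "cy" (the principal point, pixels), "distortion" ([k1, k2, p1, p2, k3] as OpenCV has them; the pictures are not rectified), "rvec" (rotation vector, rad) and "tvec" (3), from world to camera coordinates, as OpenCV has them. Camera axes: x right, y down, z forward; pixel columns grow to the right and rows downward; lengths in m; the calibration is good to about 2 mm. A picture is of the moment at which its call begins. There is no depth.
- ticket.sign_off(): hands the job in, once; it reports no verdict.
Trained networks look in a picture, given as the dict that the camera call returned (one of the last four; its "shot" number tells which), for a name from the list of things; names that differ only in an ending like _2 or _b are one class to them, and where a whole thing is asked for, a point or a joint stands for the part that bears it (a point fixed in the world has none). Each returns a list of dicts, best first, with "confidence" (0 to 1); they miss things now and then, are a little off and sometimes report something else, mostly with a low value. They report only what shows in the picture. A call takes as long as a camera call. They do not tell look-alikes from the thing itself.
- finder.masks_of(label, picture): "pixels" (420x560 bool, what is visible of it) and "extent" ([left, top, right, bottom] in pixels, round what is visible of it).
- finder.pinpoint(label, picture): "location" ([row, column] in pixels: a listed point, or the origin of a listed thing).
The state is a dict: "time": time; "qpos": joint angles; "dq": joint speeds; "joint_efforts": joint torques, N m; "eef_pos": TCP position; "tcp_rot": TCP orientation; "contact_force": force on the tool from outside, world axes, zero at the start; "wrist_torque": the same for the moment, N m; "opening": opening from 0.0 (shut) to 1.0 (fully open).
Only numpy, scipy, OpenCV 4.12 (cv2) and the standard library are available. Lean on these libraries where they do the work, as an engineer would, in place of code of your own. Each camera call takes 0.05 s, during which the arm holds its last target.

### The job

Press the lamp's side lever down with one fingertip so that its sprung flap swings open, and keep it held down while the other fingertip pushes the practice-nail stand along its rails under the flap until it is fully home against the stop, the flap not touching the stand on its way in. Only then let the lever up, so that the flap settles onto the stand's low middle, and move clear. Push only: the stand must not be lifted, pulled up or tipped, and the bottles, jar, pen and block around the lamp stay where they are.

Things in the scene. Friction and masses are not known exactly. Their poses are not given: they have to be found in the camera images.
- lamp: Small white one-nail curing lamp, fixed. Origin: on the table, mid-mouth; x = the way the stand is pushed in (level), y to the left of that, z up. Floor plate 4 mm thick, 68 wide, x -130 to 95 mm. Rails: inner faces y +-16, 8 high, x -125 to -4. Housing with clear roof: x 0 to 62, y +-32, 62 mm high; fingers cannot enter from above. White block behind it: x 61 to 95, 66 high.
- stop (a point): Middle of the front face of the stop inside the lamp, at lamp x = 56 mm; the front of the stand's base meets it when fully home. The lamp's mouth is 40 mm wide and closed by the steel flap.
- flap (a joint): Flap hinge, rad: 0 shut (hanging straight down), up to 0.92 as the lever is pressed. Axis along lamp y at x = 0, 56 mm above the table. The flap swings only inward (+x); its lower edge is 56 - 50 cos(angle) mm above the table. A spring shuts it, about 1.5 to 2.5 N at the lever pad. From 0.7 rad the stand passes freely; 0.8 is comfortable.
- lever: Lever turning rigidly with the flap, outside the housing on the lamp's -y side. A thin steel arm (6 mm thick) at y = -39 mm runs from the axle towards -x and ends in a black rectangular thumb pad, 28 mm long, 54 mm wide along y (y = -38 to -92 mm), 8 mm thick. Origin on the hinge axis at the lamp's y = 0, 56 mm above the table.
- lever_pad (a point): Centre of the black thumb pad (mid-thickness), at lamp y = -65 mm, 65 mm from the hinge axis. At flap angle a: lamp x = -65 cos(0.175 - a) mm, height 56 + 65 sin(0.175 - a) mm above the table: x = -64, 67 high when shut; x = -53, 18 high at 0.8 rad. The pad is level at 0.6 rad; shut, it slopes 34 degrees, outer edge up. Press down on its top.
- shield: The flap itself: steel sheet 3 mm thick, 38 mm wide (30 mm between the rails), hanging 50 mm down from the hinge axis. Origin on the hinge axis in the middle of the mouth.
- stand: Practice-nail stand, about 120 g, loose between the rails in front of the mouth, x along the lamp's x. Origin: centre of its underside. Aluminium base 76 x 28 x 6 mm (x -38 to 38); on its front (x 14 to 38) a white rounded nail form, top 11 mm above the underside; at the tail (x -38 to -30) an upright heel plate 28 mm wide, top 48 mm above the underside. Fully home its origin is at lamp x = 18 mm.
- heel (a point): On the back face of the stand's upright heel plate (lamp -x side), mid-width, 36 mm above the stand's underside: the face to push. When fully home it is 20 mm in front of the mouth.
- polish_a: Round nail polish bottle, 30 mm diameter, 73 mm high with its black cap; origin under its centre. Leave it alone.
- polish_b: Square nail polish bottle, 28 mm wide, 73 mm high with its black cap; origin under its centre. Leave it alone.
- polish_c: Round nail polish bottle, 30 mm diameter, 73 mm high with its black cap; origin under its centre. Leave it alone.
- pen: Black nail-art pen lying on the table, 125 mm long along its x, 16 mm thick, with a flat clip foot 22 mm wide. Leave it alone.
- buffer: White nail buffing block, 90 x 27 x 27 mm, long along its x; origin under its centre. Leave it alone.
- jar: Small jar with a lid, 48 mm diameter, 45 mm high; origin under its centre. Leave it alone.
Not all that is in view belongs to the job. Of the things like the stand, leave any that is turquoise; of the rest the smaller one is meant.

How it is judged:
By the outcome, as a careful person would: the job done as asked, in the order asked, and still so for the second after the job is handed in, with the robot touching nothing.
It also fails if it takes over 48 s, if anything falls off the work surface, if the arm or the gripper's body presses on something with over 40 N, if the wrist force passes 120 N, or if a joint passes its speed limit or range.

## Working session

There is one attempt and no reset: what is moved stays moved. The work goes in short steps, Python scripts to look and compute and a shell command to move; the robot and the scene stay as the last step left them, time stands still between calls to the robot, and variables do not carry over. Pictures are saved under pics/ and viewed, and the job is handed in when it is done.

```bash
mkdir -p pics; ls; python3 - <<'E'
from plant import telemetry, imaging, ticket, finder, ctrl
import cv2,json
s=telemetry.get_state(); print(s); print(ctrl.grip_point_offset)
for n in ["scene","side","wrist"]:
    p=imaging.read_camera(n); cv2.imwrite(f"pics/{n}0.png",p["pixels"][:,:,::-1])
    print(n,{k:v for k,v in p.items() if k!="pixels"})
    for l in ["lamp","stop","lever_pad","lever","shield","stand","heel","polish_a","polish_b","pen","buffer","jar"]:
        print(l,[(round(d["confidence"],2),[round(float(x)) for x in d["location"]]) for d in finder.pinpoint(l,p)])
E
```

```text
pics
{'time': 0.0, 'qpos': array([-1.50003738e-01,  2.87175624e-01,  1.57817773e+00,  2.12680878e-05,
        1.27860751e+00, -1.49986532e-01]), 'dq': array([ 0.00132642,  0.00142323,  0.00022538, -0.00044725, -0.00035536,
        0.0014807 ]), 'joint_efforts': array([-1.79628755e-04, -4.05981302e+01, -2.92628127e+01, -1.54224781e-04,
        5.81841552e-03,  3.74769741e-06]), 'eef_pos': array([6.74341572e-01, 1.31718971e-04, 2.29940151e-01]), 'tcp_rot': array([ 7.07114543e-01,  7.07098028e-01, -6.94573844e-04, -9.59045470e-04]), 'contact_force': array([-0.44030712,  0.41687637, -0.23576631]), 'wrist_torque': array([ 0.00663552, -0.04051041, -0.02541612]), 'opening': 1.0000392927617197}
0.0187
scene {'vfov': 47.86317145213192, 'cx': 282.5078419178758, 'cy': 207.17473141386319, 'distortion': array([-0.04537014,  0.        ,  0.        ,  0.        ,  0.        ]), 'rvec': array([ 1.36363346,  2.15902062, -0.91885386]), 'tvec': array([ 0.16691618, -0.29306395,  1.19001973]), 'shot': 1}
lamp [(0.91, [228, 280]), (0.48, [213, 168])]
stop [(0.63, [241, 302])]
lever_pad [(0.92, [199, 228])
[... 1318 characters left out ...]
2118990434, 'cy': 217.03741030602416, 'distortion': array([-0.02133691,  0.        ,  0.        ,  0.        ,  0.        ]), 'rvec': array([-2.80682117e+00, -1.76348231e-03,  4.89034899e-04]), 'tvec': array([-0.67547282, -0.04454131,  0.38114038]), 'shot': 3}
lamp [(0.81, [140, 123])]
stop [(0.22, [221, 94])]
lever_pad [(0.69, [231, 145])]
lever [(0.4, [179, 116])]
shield []
stand [(0.93, [181, 114]), (0.93, [204, 258]), (0.6, [244, 7])]
heel [(0.69, [227, 227]), (0.59, [221, 92]), (0.18, [294, 182])]
polish_a [(0.89, [115, 224]), (0.76, [297, 182]), (0.74, [168, 30])]
polish_b [(0.89, [115, 224]), (0.76, [297, 182]), (0.74, [168, 30])]
pen []
buffer [(0.9, [56, 58])]
jar [(0.59, [6, 147])]
```

View pics/scene0.png

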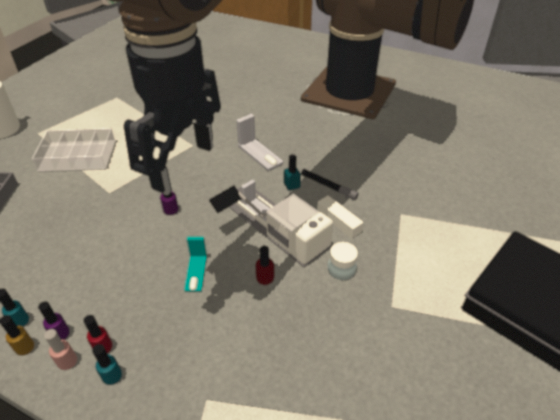

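View pics/side0.png

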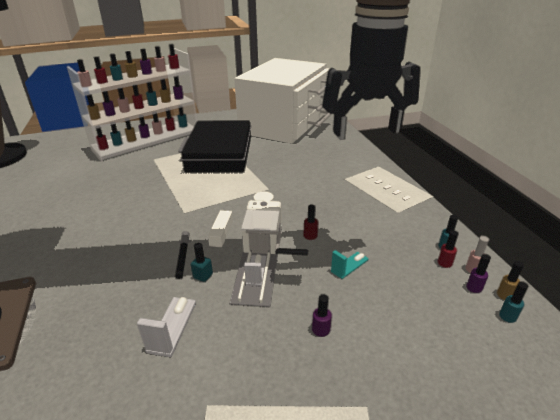

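View pics/wrist0.png

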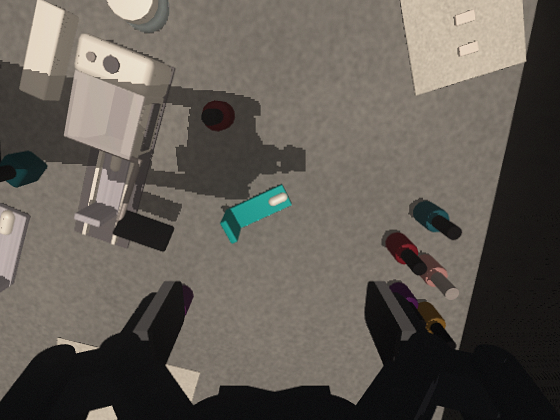

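```bash
cat > h.py <<'E'
import numpy as np, cv2
from scipy.optimize import least_squares
def K(p):
    f=210/np.tan(np.radians(p["vfov"])/2); return np.array([[f,0,p["cx"]],[0,f,p["cy"]],[0,0,1.]])
def proj(P,p):
    q,_=cv2.projectPoints(np.asarray(P,float).reshape(-1,1,3),p["rvec"],p["tvec"],K(p),p["distortion"]); return q.reshape(-1,2)
def L2W(P,l):
    P=np.atleast_2d(P); c,s=np.cos(l[2]),np.sin(l[2])
    return np.c_[l[0]+c*P[:,0]-s*P[:,1], l[1]+s*P[:,0]+c*P[:,1], P[:,2]]
def box(x0,x1,y0,y1,z0,z1):
    return np.array([[x,y,z] for x in(x0,x1) for y in(y0,y1) for z in(z0,z1)])/1000
EDG=[(0,1),(2,3),(4,5),(6,7),(0,2),(1,3),(4,6),(5,7),(0,4),(1,5),(2,6),(3,7)]
def drawbox(im,b,l,p,col,s):
    q=proj(L2W(b,l),p)
    for i,j in EDG: cv2.line(im,tuple(int(v*s*8) for v in q[i]),tuple(int(v*s*8) for v in q[j]),col,1,cv2.LINE_AA,3)
def overlay(p,l,sx,name,c,r=75,s=4):
    im=cv2.resize(p["pixels"][:,:,::-1].copy(),None,fx=s,fy=s,interpolation=cv2.INTER_CUBIC)
    drawbox(im,box(-130,95,-34,34,0,4),l,p,(0,255,0),s)
    drawbox(im,box(0,62,-32,32,0,62),l,p,(0,0,255),s)
    drawbox(im,box(61,95,-32,32,0,66),l,p,(255,255,0),s)
    if sx is not None:
        drawbox(im,box(sx-38,sx+38,-14,14,4,10),l,p,(255,0,255),s)
        drawbox(im,box(sx-38,sx-30,-14,14,4,52),l,p,(255,0,0),s)
    y,x=c; im=im[max(0,(y-r))*s:(y+r)*s,max(0,(x-r))*s:(x+r)*s]
    cv2.imwrite(name,im)
E
python3 - <<'E'
from h import *
from plant import imaging,finder
import pickle
a=.175
ps={}
for n in["scene","side","wrist"]: ps[n]=imaging.read_camera(n)
pickle.dump(ps,open("ps.pkl","wb"))
obs=[("scene","lamp",(228,280)),("scene","pad",(199,228)),("side","lamp",(256,262)),("side","stop",(232,262)),("side","pad",(254,293)),("side","heel",(269,255)),("side","stand",(273,254)),
("wrist","pad",(231,145)),("scene","heel",(186,244)),("scene","stand",(211,261)),("wrist","stand",(181,114)),("wrist","heel",(221,92)),("scene","stop",(241,302))]
def pts(v):
    sx=v[3]
    return dict(lamp=[0,0,0],stop=[.056,0,.008],pad=[-.064,-.065,.067],stand=[sx,0,.004],heel=[sx-.038,0,.040])
def res(v):
    P=pts(v); r=[]
    for n,k,(row,col) in obs:
        q=proj(L2W(P[k],v[:3]),ps[n])[0]; r+=[q[0]-col,q[1]-row]
    return r
o=least_squares(res,[.52,.05,1.5,-.08],loss="soft_l1",f_scale=3)
print(o.x); 
r=np.array(o.fun).reshape(-1,2)
for a,b in zip(obs,r): print(a[:2],b.round(1))
overlay(ps["scene"],o.x[:3],o.x[3],"pics/ov_s.png",(215,280))
overlay(ps["side"],o.x[:3],o.x[3],"pics/ov_d.png",(250,265))
overlay(ps["wrist"],o.x[:3],o.x[3],"pics/ov_w.png",(140,120),r=110,s=3)
E
```

```text
[ 0.50387283  0.04631057  1.2127114  -0.05046903]
('scene', 'lamp') [-1.3 -1.4]
('scene', 'pad') [-3.2 -0.4]
('side', 'lamp') [-1.9 -1.7]
('side', 'stop') [1.1 1.2]
('side', 'pad') [-0.3 -3.5]
('side', 'heel') [-1.8  1.6]
('side', 'stand') [ 2.8 -2.2]
('wrist', 'pad') [-0.3 -1.8]
('scene', 'heel') [1.2 0.2]
('scene', 'stand') [-1.3 -0.2]
('wrist', 'stand') [-0.1  0.7]
('wrist', 'heel') [ 0.1 -0.6]
('scene', 'stop') [-0.7 -0.7]
```

View pics/ov_s.png

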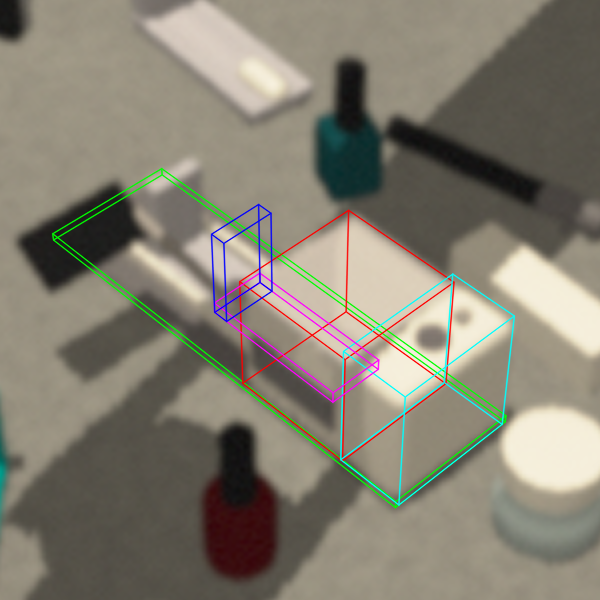

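View pics/ov_d.png

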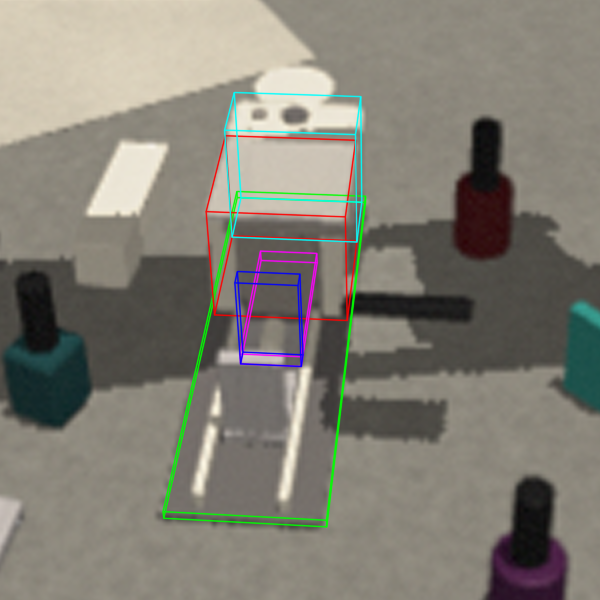

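View pics/ov_w.png

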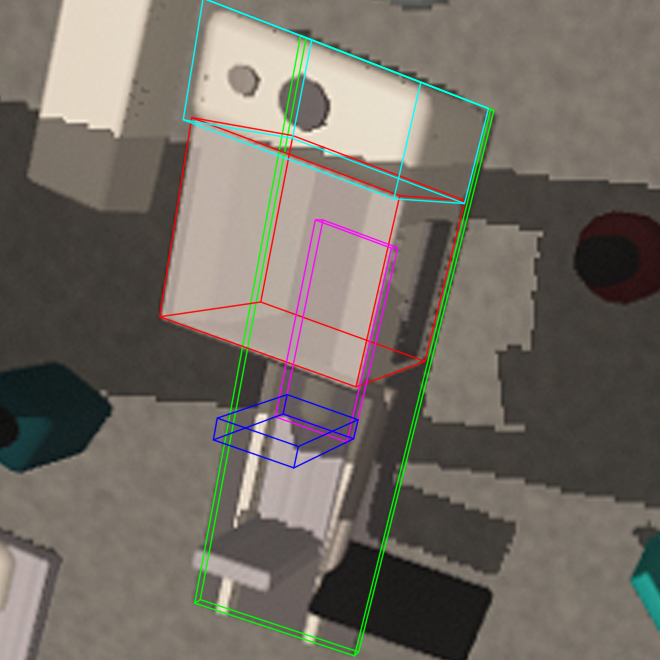

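Things that could be the stand, by scene pixel:
- In the rails: origin at (261,211), heel at (244,186).
- Loose pale one: (262,150).
- Turquoise one: (196,265), to be left alone.

The task says the stand is loose between the rails, so I take the one in the rails. I'll check its size against the loose one in a crop.

```bash
python3 - <<'E'
from h import *
import pickle
ps=pickle.load(open("ps.pkl","rb"))
l=[ 0.50387283,0.04631057,1.2127114]
ims=[]
for n,c,r,s in [("wrist",(185,105),50,8),("side",(268,255),35,11)]:
    overlay(ps[n],l,-50.5,"pics/tmp.png",c,r,s); ims.append(cv2.resize(cv2.imread("pics/tmp.png"),(400,400)))
p=ps["side"];q=p["pixels"][275:375,110:210,::-1]; 
cv2.imwrite("pics/crop1.png",np.hstack(ims)); cv2.imwrite("pics/loose.png",cv2.resize(q,(500,500),interpolation=cv2.INTER_CUBIC))
# size of loose stand: back-project base ends on table (side view)
def gnd(u,v,p,z):
    x=cv2.undistortPoints(np.array([[[u,v]]],float),K(p),p["distortion"])[0,0]
    R,_=cv2.Rodrigues(p["rvec"]);c=-R.T@p["tvec"];d=R.T@np.array([*x,1]);return c+d*(z-c[2])/d[2]
import h
np.set_printoptions(precision=3,suppress=True)
print(L2W([[-.088,0,.04],[0,0,0]],l))
E
cat >> h.py <<'E'
def gnd(u,v,p,z):
    x=cv2.undistortPoints(np.array([[[u,v]]],float),K(p),p["distortion"])[0,0]
    R,_=cv2.Rodrigues(p["rvec"]);c=-R.T@p["tvec"];d=R.T@np.array([*x,1]);return c+d*(z-c[2])/d[2]
E
```

```text
[[ 0.473 -0.036  0.04 ]
 [ 0.504  0.046  0.   ]]
```

View pics/crop1.png

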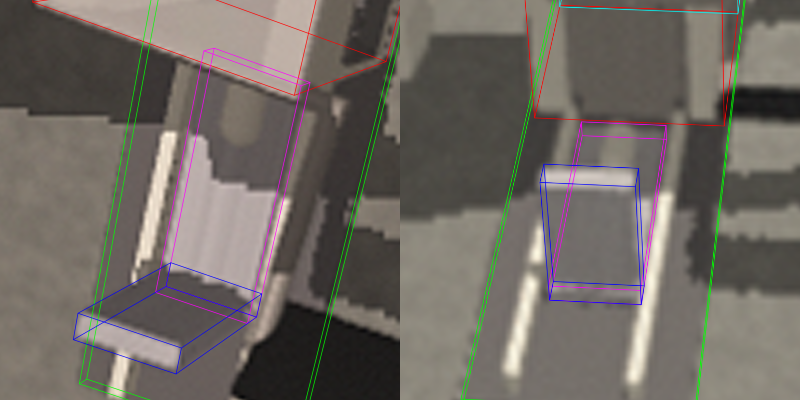

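View pics/loose.png

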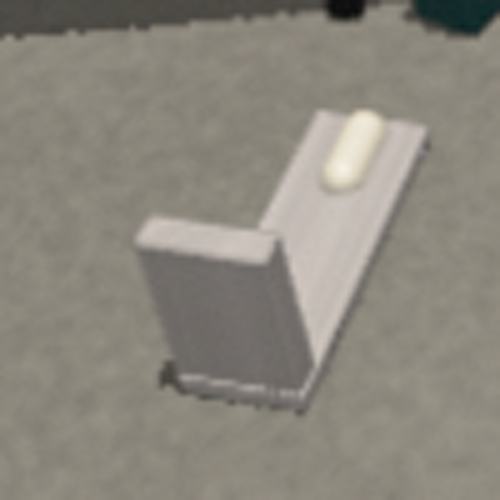

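The overlay of the 76 x 28 x 52 mm model matches the stand in the rails at both crops, with the stand's origin at lamp x ≈ -50 mm. The loose pale stand (side 170,325) is longer. So the stand in the rails is the target.

Plan: finger A (tool +y) presses the pad. The tool then turns about A so that finger B (tool -y) sweeps the heel in.

```bash
cat > plan.py <<'E'
from h import *
from scipy.spatial.transform import Rotation as R
from plant import telemetry
l=[0.50387283,0.04631057,1.2127114]
D=78.
def pose(bx,by,phi,z):
    f=np.radians(phi); c=np.array([bx+D/2*np.sin(f),by-D/2*np.cos(f),z])/1000
    T=L2W(c,l)[0]; yaw=l[2]+f
    M=np.c_[[np.cos(yaw),np.sin(yaw),0],[np.sin(yaw),-np.cos(yaw),0],[0,0,-1]]
    return T,R.from_matrix(M)
def rows(frm,tos):
    T0,R0=frm
    for t in tos:
        T,r=pose(*t); s=R0.inv().apply(T-T0)/.15; w=(R0.inv()*r).as_rotvec()/(np.pi/2)
        print(t,"A=",np.round([t[0]+D*np.sin(np.radians(t[2])),t[1]-D*np.cos(np.radians(t[2]))],1),s.round(3),w.round(3))
def cur():
    s=telemetry.get_state(); return s["eef_pos"],R.from_quat(s["tcp_rot"])
def rep():
    s=telemetry.get_state(); T=s["eef_pos"];c,sn=np.cos(l[2]),np.sin(l[2]);d=T-np.array([l[0],l[1],0])
    X=R.from_quat(s["tcp_rot"]).as_matrix()[:,0]; phi=np.arctan2(X[1],X[0])-l[2]
    f=1000; cx,cy=(c*d[0]+sn*d[1])*f,(-sn*d[0]+c*d[1])*f
    F=s["contact_force"]
    print("t",round(s["time"],2),"C",np.round([cx,cy,T[2]*f],1),"phi",np.degrees(phi).round(2),"B",np.round([cx-D/2*np.sin(phi),cy+D/2*np.cos(phi)],1),"Flamp",np.round([c*F[0]+sn*F[1],-sn*F[0]+c*F[1],F[2]],1),"op",round(s["opening"],3))
E
python3 - <<'E'
from plan import *
rows((np.array([.675,0,.231]),R.from_quat([.70711,.70711,0,0])),[(-109,2,33,150),(-109,2,33,120)])
E
```

```text
(-109, 2, 33, 150) A= [-66.5 -63.4] [-0.311 -1.154  0.54 ] [ 0.     0.    -0.139]
(-109, 2, 33, 120) A= [-66.5 -63.4] [-0.311 -1.154  0.74 ] [ 0.     0.    -0.139]
```

```bash
python3 -m crank '[[-0.15,-0.5,0.1,0,0,-0.07,0.75],[-0.25,-0.8,0.2,0,0,-0.139,0.75],[-0.311,-1,0.3,0,0,-0.139,0.75],[-0.311,-1,0.4,0,0,-0.139,0.75],[-0.311,-1,0.4,0,0,-0.139,0.75],[-0.311,-1,0.4,0,0,-0.139,0.75]]' && python3 - <<'E'
from plan import *
from plant import imaging
rep(); rows(cur(),[(-109,2,33,120)])
for n in["wrist","side"]:
    p=imaging.read_camera(n); cv2.imwrite(f"pics/{n}1.png",p["pixels"][:,:,::-1])
E
```

```text
time: 2.7
eef_pos: [0.5257, -0.0467, 0.1721]
tcp_rot: [0.626, 0.78, 0.0, 0.001]
contact_force: [0.1, -0.6, 0.9]
opening: 0.753
t 2.7 C [-79.5 -53.  172.1] phi 33.0 B [-100.7  -20.3] Flamp [-0.5 -0.3  0.9] op 0.753
(-109, 2, 33, 120) A= [-66.5 -63.4] [ 0.035 -0.155  0.347] [0.001 0.    0.   ]
```

View pics/wrist1.png

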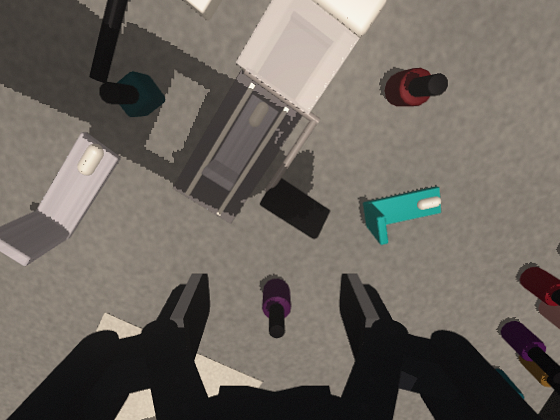

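View pics/side1.png

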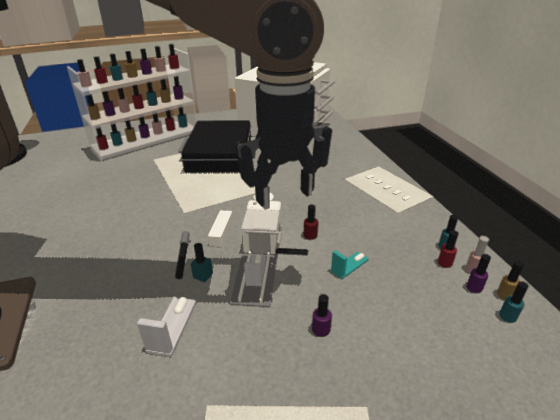

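```bash
python3 -m crank '[[0.035,-0.155,0.2,0,0,0,0.75],[0.035,-0.155,0.347,0,0,0,0.75],[0.035,-0.155,0.347,0,0,0,0.75],[0.035,-0.155,0.347,0,0,0,0.75]]' && python3 - <<'E'
from plan import *
from plant import imaging
rep(); rows(cur(),[(-109,2,33,75)])
for n in["wrist","side","scene"]:
    p=imaging.read_camera(n); cv2.imwrite(f"pics/{n}2.png",p["pixels"][:,:,::-1])
    if n!="wrist":
        c=(250,262) if n=="side" else (190,240)
        overlay(p,l,-50.5,f"pics/{n}2c.png",c,r=75,s=4)
E
```

```text
time: 3.2
eef_pos: [0.5028, -0.0466, 0.1205]
tcp_rot: [0.626, 0.78, 0.0, 0.001]
contact_force: [-0.2, 0.3, 0.3]
opening: 0.746
t 3.2 C [-87.4 -31.5 120.5] phi 33.06 B [-108.7    1.2] Flamp [0.2 0.3 0.3] op 0.746
(-109, 2, 33, 75) A= [-66.5 -63.4] [ 0.001 -0.006  0.304] [0.001 0.001 0.001]
```

View pics/wrist2.png

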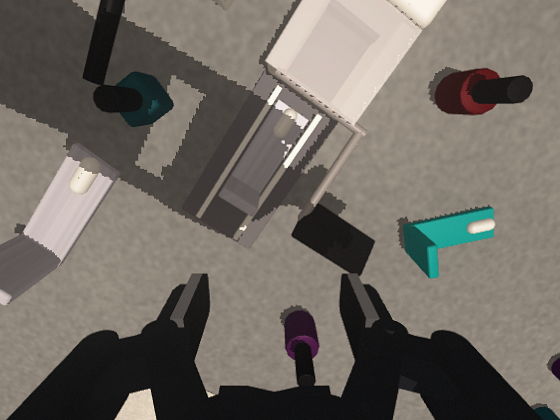

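View pics/side2c.png

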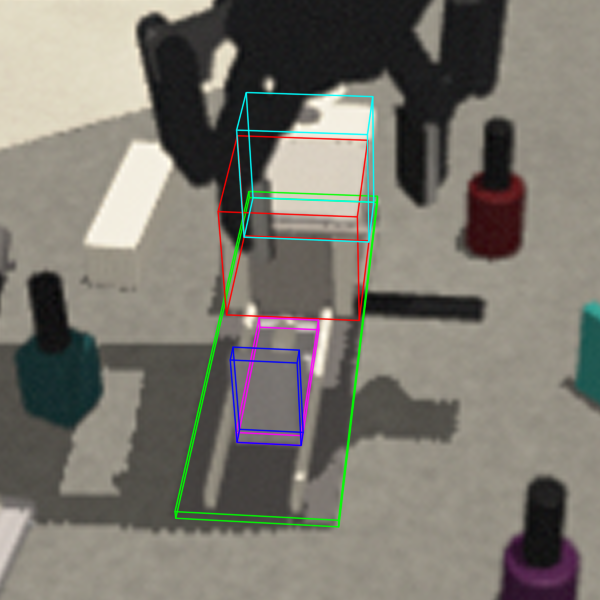

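View pics/scene2c.png

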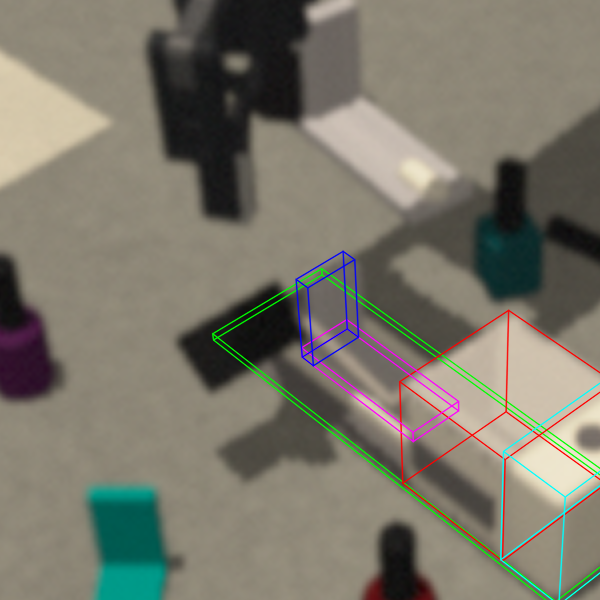

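```bash
python3 - <<'E'
from plan import *
from plant import imaging
for n in["side","scene","wrist"]:
    p=imaging.read_camera(n); im=cv2.resize(p["pixels"][:,:,::-1].copy(),None,fx=4,fy=4,interpolation=cv2.INTER_CUBIC)
    T,r=cur(); y=r.as_matrix()[:,1]
    for sg,col in((1,(0,0,255)),(-1,(0,255,0))):
        for dz in (0,.007,.013):
            q=proj(T+sg*y*D/2000+[0,0,dz],p)[0]; cv2.circle(im,tuple(int(v*4) for v in q),4,col,-1)
            if dz==0: c=q
    q=proj(T,p)[0].astype(int); a,b=max(0,q[1]-70),max(0,q[0]-70)
    cv2.imwrite(f"pics/{n}3.png",im[a*4:(a+140)*4,b*4:(b+140)*4])
E
```

```text
(no output)
```

View pics/side3.png

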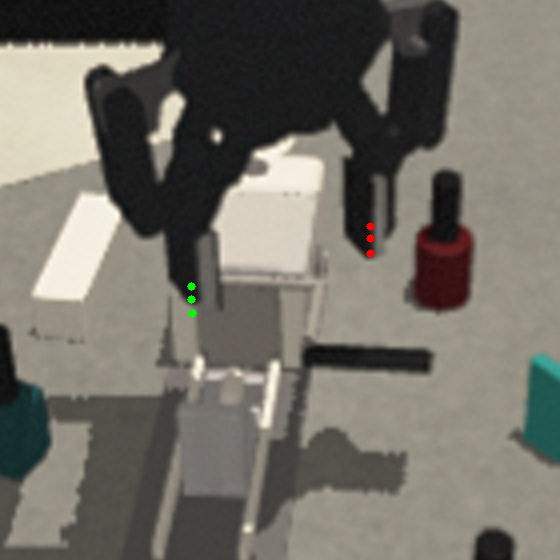

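View pics/scene3.png

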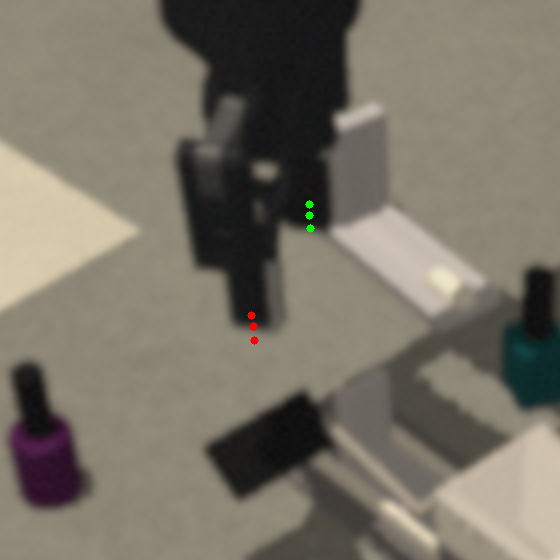

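View pics/wrist3.png

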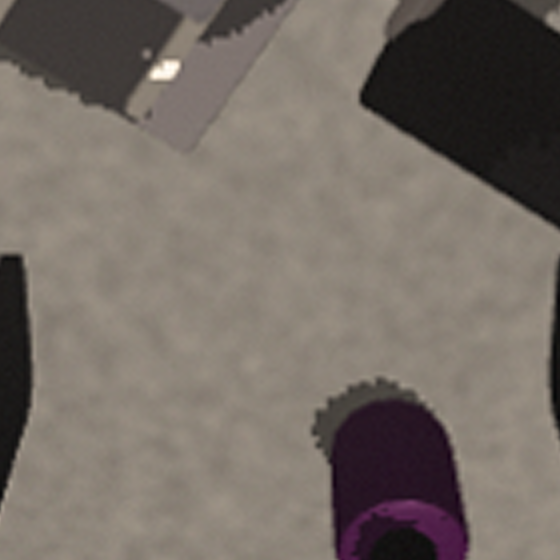

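```bash
python3 -m crank '[[0,-0.006,0.15,0,0,0,0.75],[0,-0.006,0.25,0,0,0,0.75],[0,-0.006,0.32,0,0,0,0.75],[0,-0.006,0.39,0,0,0,0.75],[0,-0.006,0.46,0,0,0,0.75],[0,-0.006,0.46,0,0,0,0.75]]' && python3 - <<'E'
from plan import *
from plant import imaging
rep(); rows(cur(),[(-109,2,33,13)])
ims=[]
for n in["side","scene"]:
    p=imaging.read_camera(n); im=cv2.resize(p["pixels"][:,:,::-1].copy(),None,fx=3,fy=3,interpolation=cv2.INTER_CUBIC)
    q=proj(cur()[0],p)[0].astype(int); a,b=max(0,q[1]-70),max(0,q[0]-65)
    ims.append(im[a*3:(a+140)*3,b*3:(b+130)*3])
cv2.imwrite("pics/p4.png",np.hstack(ims))
E
```

```text
time: 4.1
eef_pos: [0.5, -0.0467, 0.0493]
tcp_rot: [0.626, 0.78, -0.0, -0.0]
contact_force: [0.0, -0.1, 1.6]
opening: 0.747
t 4.1 C [-88.5 -29.   49.3] phi 33.01 B [-109.7    3.7] Flamp [-0.  -0.1  1.6] op 0.747
(-109, 2, 33, 13) A= [-66.5 -63.4] [-0.002  0.012  0.242] [-0. -0.  0.]
```

View pics/p4.png

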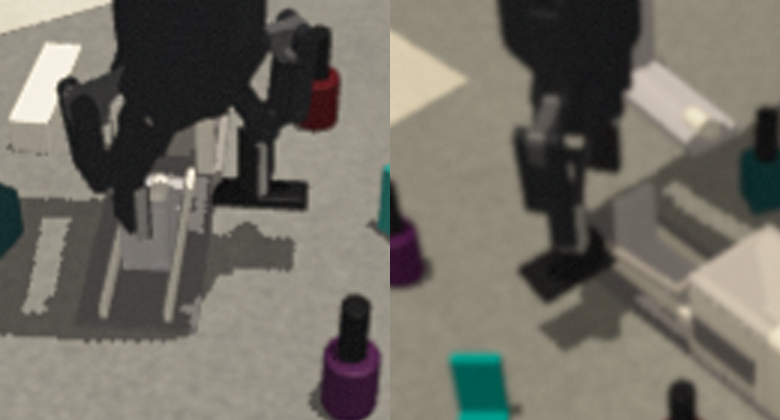

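```bash
python3 -m crank '[[0,0.01,0.06,0,0,0,0.75],[0,0.01,0.12,0,0,0,0.75],[0,0.01,0.18,0,0,0,0.75],[0,0.01,0.24,0,0,0,0.75],[0,0.01,0.24,0,0,0,0.75]]' && python3 - <<'E'
from plan import *
from plant import imaging
rep()
ims=[]
for n in["side","scene","wrist"]:
    p=imaging.read_camera(n); im=cv2.resize(p["pixels"][:,:,::-1].copy(),None,fx=3,fy=3,interpolation=cv2.INTER_CUBIC)
    cv2.imwrite(f"pics/{n}5.png",p["pixels"][:,:,::-1])
    if n=="wrist": continue
    q=proj(cur()[0],p)[0].astype(int); a,b=max(0,q[1]-70),max(0,q[0]-65)
    ims.append(im[a*3:(a+140)*3,b*3:(b+130)*3])
cv2.imwrite("pics/p5.png",np.hstack(ims))
E
```

```text
time: 4.7
eef_pos: [0.5013, -0.0464, 0.0129]
tcp_rot: [0.626, 0.78, -0.0, -0.0]
contact_force: [0.9, -0.7, 2.1]
opening: 0.752
t 4.7 C [-87.8 -30.   12.9] phi 33.03 B [-109.     2.6] Flamp [-0.4 -1.1  2.1] op 0.752
```

View pics/p5.png

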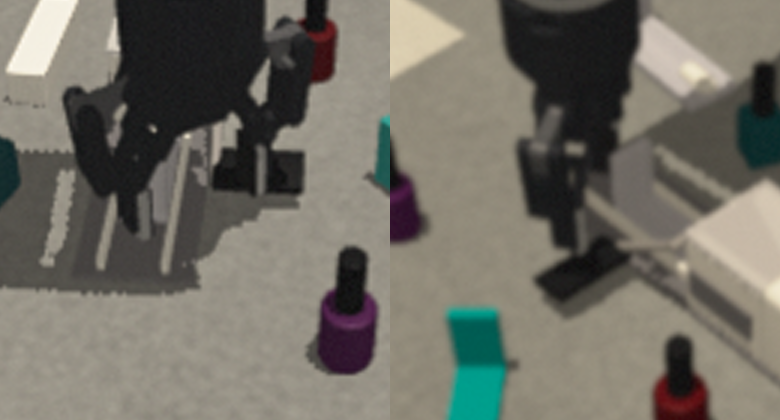

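View pics/wrist5.png

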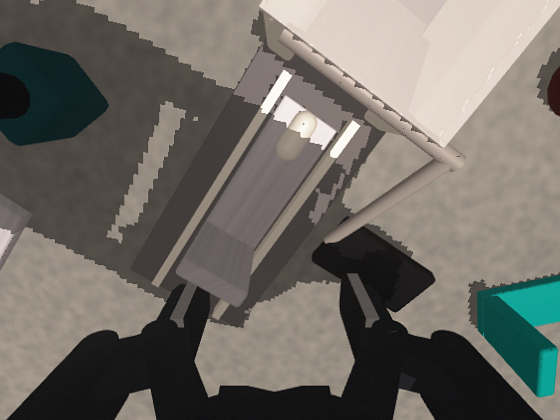

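```bash
cat >> plan.py <<'E'
def padbox(a):
    b=box(-14,14,-27,27,-4,4); g=a-.6   # tilt
    t=g  # outer edge (-x) goes down with a
    c,s=np.cos(t),np.sin(t)
    x=c*b[:,0]-s*b[:,2]; z=s*b[:,0]+c*b[:,2]
    return np.c_[x-.065*np.cos(.175-a), b[:,1]-.065, z+.056+.065*np.sin(.175-a)]
def padpic(name,cam,angs,r=45,s=8):
    from plant import imaging
    p=imaging.read_camera(cam); out=[]
    for a in angs:
        im=cv2.resize(p["pixels"][:,:,::-1].copy(),None,fx=s,fy=s,interpolation=cv2.INTER_CUBIC)
        im=cv2.convertScaleAbs(im,alpha=1.6)
        if a is not None: drawbox(im,padbox(a),l,p,(0,255,255),s)
        q=proj(L2W([-.055,-.05,.02],l),p)[0].astype(int); y0,x0=max(0,q[1]-r),max(0,q[0]-r)
        out.append(cv2.resize(im[y0*s:(q[1]+r)*s,x0*s:(q[0]+r)*s],(400,400)))
    cv2.imwrite(name,np.vstack([np.hstack(out[:2]),np.hstack(out[2:])])[:600*2] if len(out)>2 else np.hstack(out))
E
python3 - <<'E'
from plan import *
padpic("pics/pad6.png","scene",[.7,.85])
padpic("pics/pad6s.png","side",[.7,.85])
E
```

```text
(no output)
```

View pics/pad6.png

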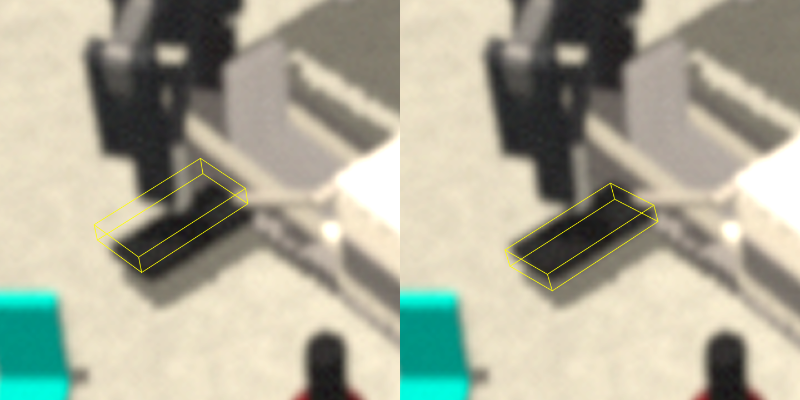

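View pics/pad6s.png

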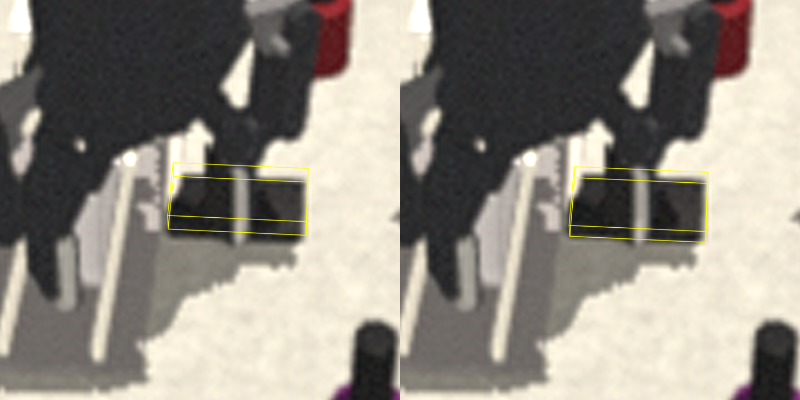

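```bash
python3 - <<'E'
import numpy as np
from scipy.optimize import brentq
def a_of(x,z):
    def f(a):
        t=a-.6; n=np.array([-np.sin(t),np.cos(t)]); c=np.array([-65*np.cos(.175-a),56+65*np.sin(.175-a)])
        return n@(np.array([x,z])-c)-4
    return brentq(f,0,1.3)
for z in (20,21,23,25): print(z,[(x,round(a_of(x,z),3)) for x in range(-62,-38,3)])
from plan import *
rep(); T=cur()
print("A only check")
for phi in (33,27,20,13,6,0,-7,-14):
    print(phi)
rows(cur(),[(-101,2,33,13),(-92,1,27,14),(-81,0,20,14),(-69,-1,13,15),(-57,-1,6,16),(-48,0,0,16),(-38,0,-7,16)])
E
```

```text
20 [(-62, 0.802), (-59, 0.812), (-56, 0.822), (-53, 0.833), (-50, 0.845), (-47, 0.858), (-44, 0.873), (-41, 0.889)]
21 [(-62, 0.788), (-59, 0.797), (-56, 0.806), (-53, 0.816), (-50, 0.828), (-47, 0.84), (-44, 0.854), (-41, 0.87)]
23 [(-62, 0.758), (-59, 0.766), (-56, 0.774), (-53, 0.783), (-50, 0.793), (-47, 0.804), (-44, 0.816), (-41, 0.83)]
25 [(-62, 0.728), (-59, 0.735), (-56, 0.741), (-53, 0.749), (-50, 0.757), (-47, 0.766), (-44, 0.776), (-41, 0.788)]
t 4.95 C [-88.  -30.2  14.1] phi 33.03 B [-109.3    2.5] Flamp [-1.5  0.4  1.7] op 0.749
A only check
33
27
20
13
6
0
-7
-14
(-101, 2, 33, 13) A= [-58.5 -63.4] [0.044 0.033 0.008] [-0.001  0.     0.   ]
(-92, 1, 27, 14) A= [-56.6 -68.5] [0.064 0.07  0.001] [-0.001  0.     0.067]
(-81, 0, 20, 14) A= [-54.3 -73.3] [0.09  0.11  0.001] [-0.001  0.     0.145]
(-69, -1, 13, 15) A= [-51.5 -77. ] [ 0.123  0.15  -0.006] [-0.001  0.     0.223]
(-57, -1, 6, 16) A= [-48.8 -78.6] [ 0.161  0.181 -0.013] [-0.001  0.     0.3  ]
(-48, 0, 0, 16) A= [-48. -78.] [ 0.192  0.195 -0.013] [-0.001  0.     0.367]
(-38, 0, -7, 16) A= [-47.5 -77.4] [ 0.222  0.212 -0.013] [-0.001  0.     0.445]
```

```bash
python3 - <<'E'
from plan import *
P=[(-105,3,33,13.5),(-101,3,33,13.5),(-96,3,31,13.5),(-90,3,27.5,13.5),(-85,3,23.5,13.5),(-80,3,19.5,13.5),(-75,3,15.6,13.5),(-70,3,11.8,13.5)]
rows(pose(-109,2.6,33,13),P)
E
```

```text
(-105, 3, 33, 13.5) A= [-62.5 -62.4] [ 0.024  0.012 -0.003] [0. 0. 0.]
(-101, 3, 33, 13.5) A= [-58.5 -62.4] [ 0.046  0.027 -0.003] [0. 0. 0.]
(-96, 3, 31, 13.5) A= [-55.8 -63.9] [ 0.065  0.045 -0.003] [0.    0.    0.022]
(-90, 3, 27.5, 13.5) A= [-54.  -66.2] [ 0.083  0.066 -0.003] [0.    0.    0.061]
(-85, 3, 23.5, 13.5) A= [-53.9 -68.5] [ 0.093  0.081 -0.003] [0.    0.    0.106]
(-80, 3, 19.5, 13.5) A= [-54.  -70.5] [ 0.103  0.096 -0.003] [0.   0.   0.15]
(-75, 3, 15.6, 13.5) A= [-54.  -72.1] [ 0.114  0.109 -0.003] [0.    0.    0.193]
(-70, 3, 11.8, 13.5) A= [-54.  -73.4] [ 0.125  0.122 -0.003] [0.    0.    0.236]
```

```bash
python3 -m crank '[[0.024,0.012,0,0,0,0,0.75],[0.046,0.027,0,0,0,0,0.75],[0.065,0.045,0,0,0,0.022,0.75],[0.083,0.066,0,0,0,0.061,0.75],[0.093,0.081,0,0,0,0.106,0.75],[0.103,0.096,0,0,0,0.15,0.75],[0.103,0.096,0,0,0,0.15,0.75]]' && python3 - <<'E'
from plan import *
from plant import imaging
rep()
p=imaging.read_camera("wrist"); cv2.imwrite("pics/wrist7.png",p["pixels"][:,:,::-1])
padpic("pics/pad7.png","scene",[None,.85],r=55)
E
```

```text
time: 5.65
eef_pos: [0.512, -0.0276, 0.0141]
tcp_rot: [0.713, 0.701, -0.0, -0.001]
contact_force: [-1.5, -0.9, 1.6]
opening: 0.75
t 5.65 C [-66.4 -33.5  14.1] phi 19.58 B [-79.4   3.3] Flamp [-1.4  1.1  1.6] op 0.75
```

View pics/wrist7.png

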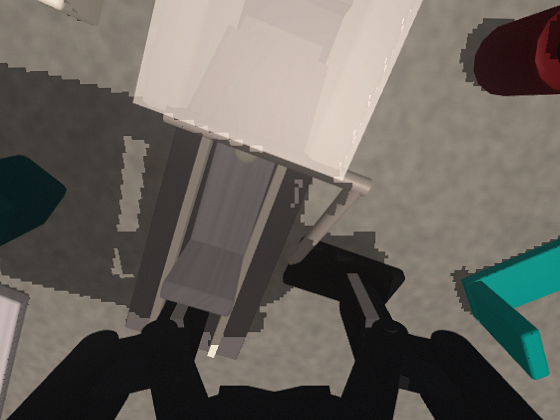

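View pics/pad7.png

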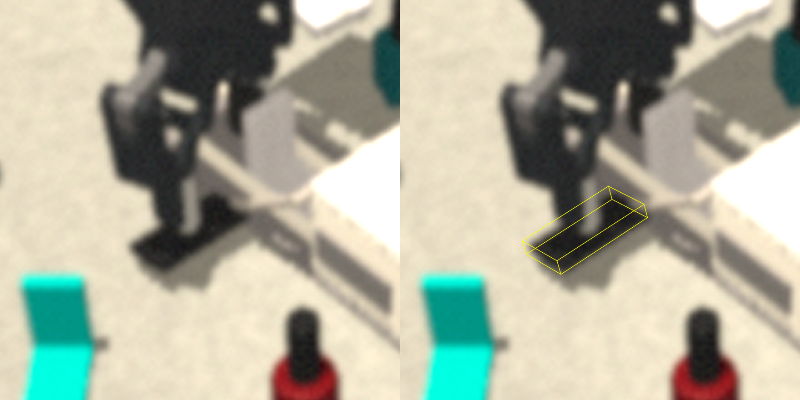

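```bash
python3 - <<'E'
from plan import *
P=[(-75,3,15.6,13),(-70,3,11.8,13),(-65,3,8.1,13),(-60,3,4.4,13),(-55,3,.7,13),(-50,3,-2.9,13),(-46,3,-5.9,13),(-42,3,-8.9,13)]
rows(pose(-80,3,19.5,13),P)
E
```

```text
(-75, 3, 15.6, 13) A= [-54.  -72.1] [0.014 0.011 0.   ] [0.    0.    0.043]
(-70, 3, 11.8, 13) A= [-54.  -73.4] [0.028 0.02  0.   ] [0.    0.    0.086]
(-65, 3, 8.1, 13) A= [-54.  -74.2] [0.043 0.028 0.   ] [0.    0.    0.127]
(-60, 3, 4.4, 13) A= [-54.  -74.8] [0.058 0.036 0.   ] [0.    0.    0.168]
(-55, 3, 0.7, 13) A= [-54. -75.] [0.073 0.042 0.   ] [0.    0.    0.209]
(-50, 3, -2.9, 13) A= [-53.9 -74.9] [0.089 0.047 0.   ] [0.    0.    0.249]
(-46, 3, -5.9, 13) A= [-54.  -74.6] [0.102 0.051 0.   ] [0.    0.    0.282]
(-42, 3, -8.9, 13) A= [-54.1 -74.1] [0.115 0.053 0.   ] [0.    0.    0.316]
```

```bash
python3 -m crank '[[0.014,0.011,0,0,0,0.043,0.75],[0.028,0.02,0,0,0,0.086,0.75],[0.043,0.028,0,0,0,0.127,0.75],[0.058,0.036,0,0,0,0.168,0.75],[0.073,0.042,0,0,0,0.209,0.75],[0.089,0.047,0,0,0,0.249,0.75],[0.102,0.051,0,0,0,0.282,0.75],[0.115,0.053,0,0,0,0.316,0.75],[0.115,0.053,0,0,0,0.316,0.75]]' && python3 - <<'E'
from plan import *
from plant import imaging
rep()
p=imaging.read_camera("wrist"); cv2.imwrite("pics/wrist8.png",p["pixels"][:,:,::-1])
padpic("pics/pad8.png","scene",[None,.85],r=55)
P=[(-39,3,-11.1,13),(-36,3,-13.3,13),(-34,3,-14.9,13),(-33,3,-15.6,13),(-32,3,-16.4,13),(-31,3,-17.1,13)]
rows(pose(-42,3,-8.9,13),P)
E
```

```text
time: 6.65
eef_pos: [0.5204, -0.011, 0.0141]
tcp_rot: [0.863, 0.505, -0.0, -0.0]
contact_force: [-2.2, -1.9, 2.2]
opening: 0.752
t 6.65 C [-47.9 -35.6  14.1] phi -8.85 B [-41.9   3. ] Flamp [-2.5  1.4  2.2] op 0.752
(-39, 3, -11.1, 13) A= [-54.  -73.5] [ 0.01  -0.003  0.   ] [0.    0.    0.024]
(-36, 3, -13.3, 13) A= [-53.9 -72.9] [ 0.02  -0.007  0.   ] [0.    0.    0.049]
(-34, 3, -14.9, 13) A= [-54.1 -72.4] [ 0.026 -0.01   0.   ] [0.    0.    0.067]
(-33, 3, -15.6, 13) A= [-54.  -72.1] [ 0.029 -0.011  0.   ] [0.    0.    0.074]
(-32, 3, -16.4, 13) A= [-54.  -71.8] [ 0.032 -0.013  0.   ] [0.    0.    0.083]
(-31, 3, -17.1, 13) A= [-53.9 -71.6] [ 0.035 -0.014  0.   ] [0.    0.    0.091]
```

View pics/wrist8.png

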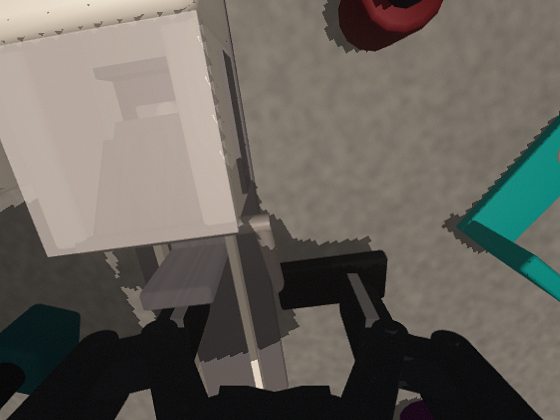

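View pics/pad8.png

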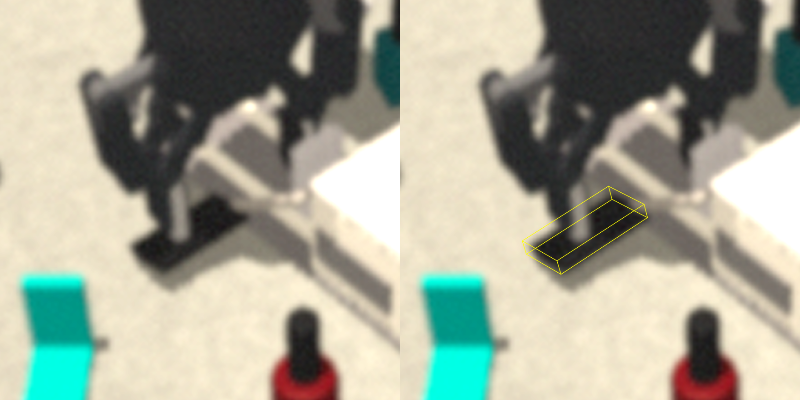

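```bash
python3 -m crank '[[0.01,-0.003,0,0,0,0.024,0.75],[0.02,-0.007,0,0,0,0.049,0.75],[0.023,-0.008,0,0,0,0.058,0.75],[0.026,-0.01,0,0,0,0.067,0.75],[0.026,-0.01,0,0,0,0.067,0.75]]' && python3 - <<'E'
from plan import *
rep()
E
```

```text
time: 7.25
eef_pos: [0.5216, -0.0072, 0.0144]
tcp_rot: [0.889, 0.458, 0.0, 0.0]
contact_force: [-1.7, -2.6, 2.3]
opening: 0.752
t 7.25 C [-43.9 -35.3  14.4] phi -14.92 B [-33.9   2.3] Flamp [-3.   0.7  2.3] op 0.752
```

```bash
python3 -m crank '[[0.0064,-0.0017,0,0,0,0,0.75],[0.0064,-0.0017,0,0,0,0,0.75]]' && python3 -c "
from plan import *
rep()"; python3 -m crank '[[0.0064,-0.0017,0,0,0,0,0.75],[0.0064,-0.0017,0,0,0,0,0.75]]' && python3 - <<'E'
from plan import *
from plant import imaging
rep()
p=imaging.read_camera("side"); overlay(p,l,18,"pics/side9.png",(250,262),r=60,s=5)
p=imaging.read_camera("scene"); overlay(p,l,18,"pics/scene9.png",(215,280),r=60,s=5)
E
```

```text
time: 7.45
eef_pos: [0.5219, -0.0061, 0.0144]
tcp_rot: [0.889, 0.458, 0.0, 0.0]
contact_force: [-0.9, -2.6, 1.4]
opening: 0.748
t 7.45 C [-42.7 -35.2  14.4] phi -14.93 B [-32.7   2.5] Flamp [-2.7 -0.   1.4] op 0.748
time: 7.65
eef_pos: [0.5221, -0.005, 0.0143]
tcp_rot: [0.889, 0.458, 0.0, 0.0]
contact_force: [-1.0, -2.1, 1.9]
opening: 0.754
t 7.65 C [-41.7 -35.1  14.3] phi -14.95 B [-31.6   2.6] Flamp [-2.4  0.2  1.9] op 0.754
```

View pics/scene9.png

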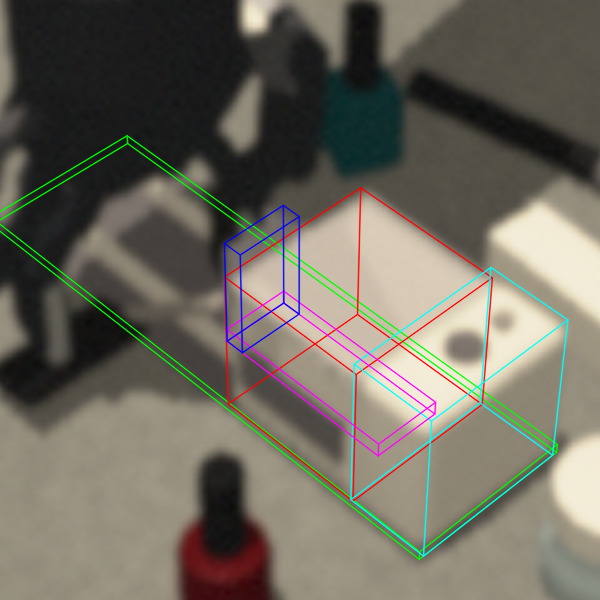

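View pics/side9.png

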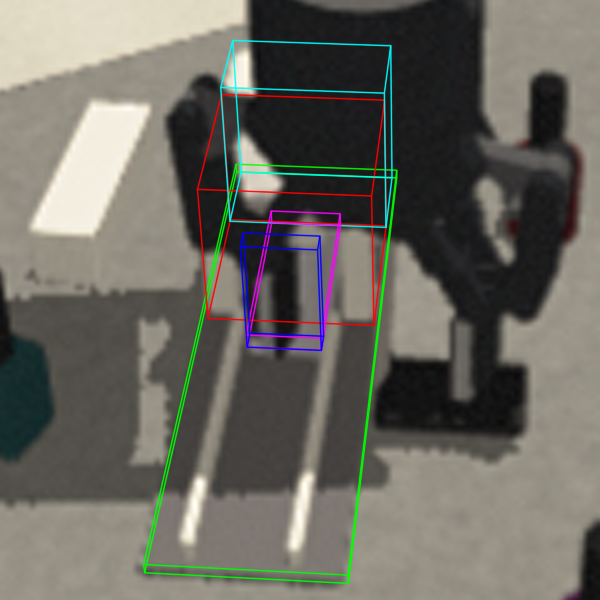

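```bash
for i in 1; do python3 -m crank '[[0.0064,-0.0017,0,0,0,0,0.75],[0.0064,-0.0017,0,0,0,0,0.75]]' | grep -E "force|eef"; done; python3 -c "
from plan import *
rep()"; python3 -m crank '[[0.0064,-0.0017,0,0,0,0,0.75],[0.0064,-0.0017,0,0,0,0,0.75]]' | grep -E "force|eef"; python3 -c "
from plan import *
rep()"
```

```text
eef_pos: [0.5224, -0.0041, 0.0143]
contact_force: [-0.3, -2.1, 2.2]
t 7.95 C [-40.7 -35.   14.3] phi -14.94 B [-30.6   2.6] Flamp [-2.1 -0.5  2.2] op 0.752
eef_pos: [0.5227, -0.0033, 0.0143]
contact_force: [-1.0, -3.8, 1.3]
t 8.15 C [-39.9 -35.1  14.3] phi -14.92 B [-29.8   2.6] Flamp [-3.9 -0.4  1.3] op 0.747
```

```bash
python3 -m crank '[[0.0064,-0.0017,0,0,0,0,0.75],[0.0064,-0.0017,0,0,0,0,0.75]]' | grep -E "force|eef"; python3 - <<'E'
from plan import *
from plant import imaging
rep()
p=imaging.read_camera("wrist"); cv2.imwrite("pics/wrist10.png",p["pixels"][:,:,::-1])
im=p["pixels"][:,:,::-1].copy(); im=cv2.resize(im,None,fx=2,fy=2)
drawbox(im,box(-20,56,-14,14,4,10),l,p,(255,0,255),2);drawbox(im,box(-20,-12,-14,14,4,52),l,p,(255,0,0),2)
drawbox(im,box(0,62,-32,32,0,62),l,p,(0,0,255),2);drawbox(im,box(-130,95,-34,34,0,4),l,p,(0,255,0),2)
cv2.imwrite("pics/wrist10o.png",im[0:600,0:700])
E
```

```text
eef_pos: [0.5229, -0.0031, 0.0145]
contact_force: [-2.5, -6.6, 2.9]
t 8.35 C [-39.6 -35.1  14.5] phi -14.84 B [-29.6   2.6] Flamp [-7.1 -0.   2.9] op 0.751
```

View pics/wrist10.png

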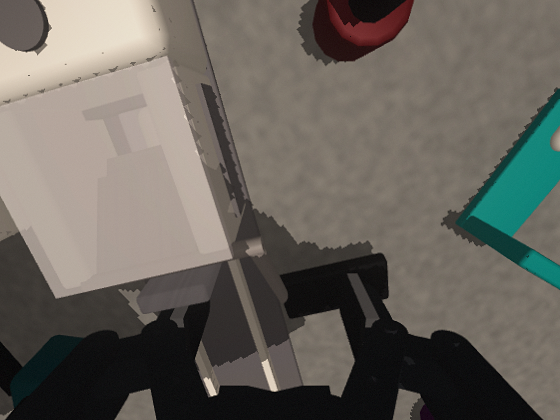

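View pics/wrist10o.png

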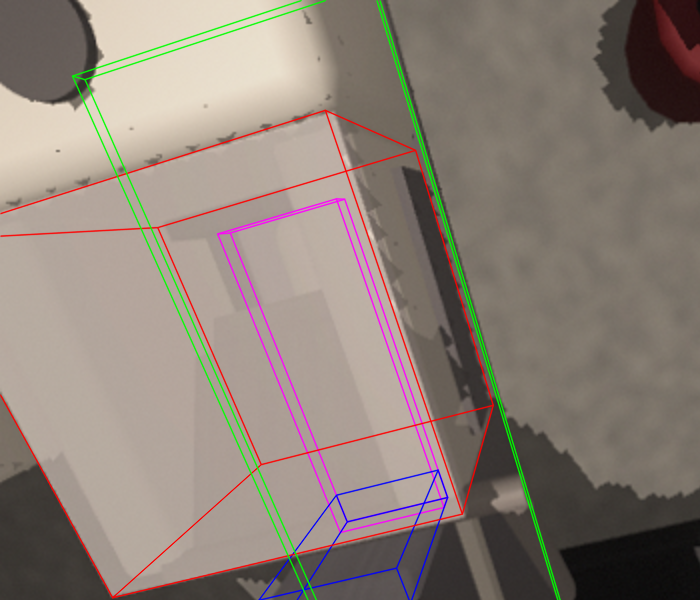

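```bash
python3 - <<'E'
from plan import *
from plant import imaging
p=imaging.read_camera("wrist")
im=p["pixels"][:,:,::-1].copy(); im=cv2.convertScaleAbs(cv2.resize(im,None,fx=4,fy=4,interpolation=cv2.INTER_CUBIC),alpha=1.5); raw=im.copy()
drawbox(im,box(-20,56,-14,14,4,10),l,p,(255,0,255),4);drawbox(im,box(-20,-12,-14,14,4,52),l,p,(255,0,0),4)
drawbox(im,box(0,62,-32,32,0,62),l,p,(0,0,255),4);drawbox(im,box(-130,95,-34,34,0,4),l,p,(0,255,0),4)
cv2.imwrite("pics/w11.png",np.hstack([a[900:1500,360:760] for a in(raw,im)]))
E
```

```text
(no output)
```

View pics/w11.png

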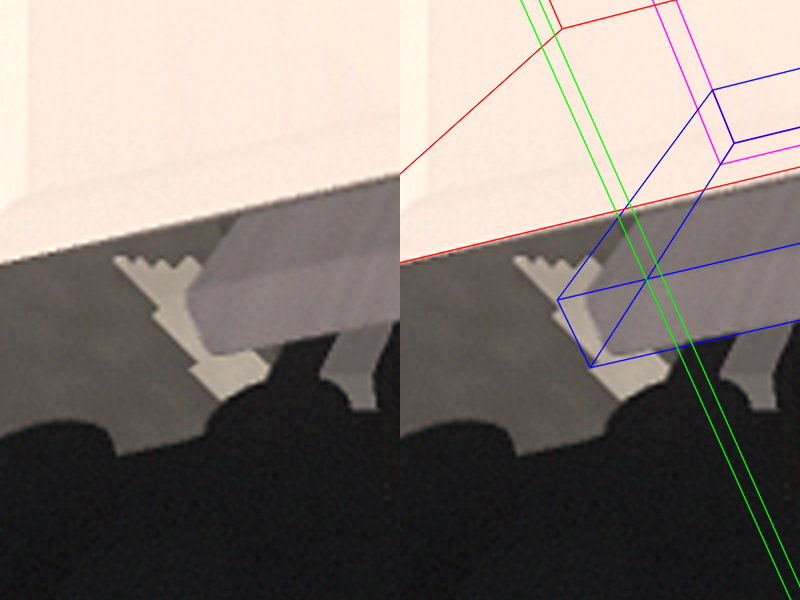

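```bash
python3 -m crank '[[-0.012,0.0034,0,0,0,0,0.75],[-0.03,0.008,0,0,0,0,0.75],[-0.058,0.0155,0,0,0,0,0.75],[-0.058,0.0155,0,0,0,0,0.75]]' | grep -E "force|eef"; python3 - <<'E'
from plan import *
from plant import imaging
rep()
p=imaging.read_camera("wrist")
cv2.imwrite("pics/w12.png",p["pixels"][:,:,::-1])
padpic("pics/pad12.png","scene",[None,.83],r=55)
E
```

```text
eef_pos: [0.521, -0.0105, 0.015]
contact_force: [1.3, 1.7, 4.7]
t 8.85 C [-47.2 -35.9  15. ] phi -14.97 B [-37.1   1.7] Flamp [ 2.1 -0.6  4.7] op 0.752
```

View pics/w12.png

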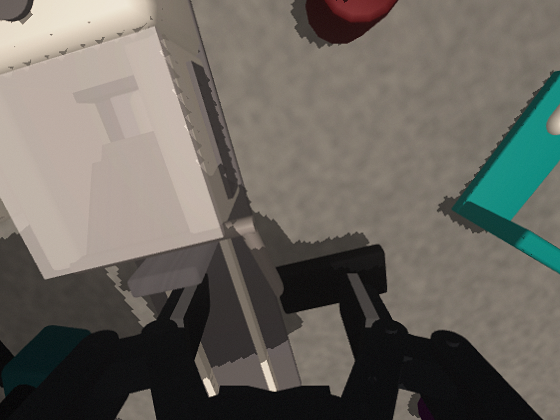

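View pics/pad12.png

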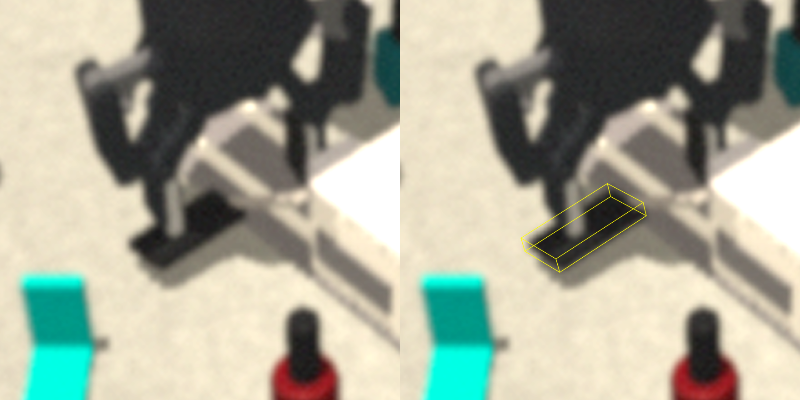

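```bash
python3 - <<'E'
from plan import *
from plant import imaging
p=imaging.read_camera("wrist")
im=p["pixels"][:,:,::-1].copy(); im=cv2.convertScaleAbs(cv2.resize(im,None,fx=4,fy=4,interpolation=cv2.INTER_CUBIC),alpha=1.5); raw=im.copy()
drawbox(im,box(-20,-12,-14,14,4,52),l,p,(255,0,0),4)
drawbox(im,box(0,62,-32,32,0,62),l,p,(0,0,255),4)
q=proj(L2W([-.02,0,.052],l),p)[0].astype(int)*4
a,b=q[1]-250,q[0]-200
cv2.imwrite("pics/w13.png",np.hstack([x[a:a+500,b:b+400] for x in(raw,im)]))
E
```

```text
(no output)
```

View pics/w13.png

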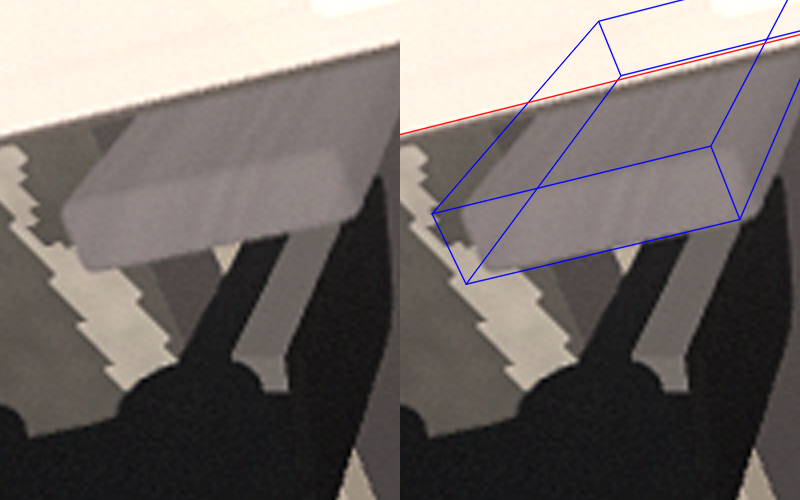

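Backed off, the heel's top rear edge still lies on the predicted home line (lamp x = -20) and the finger is clear of it. Next I raise the tool to release the lever slowly.

```bash
python3 -m crank '[[0,0,-0.03,0,0,0,0.75],[0,0,-0.06,0,0,0,0.75],[0,0,-0.09,0,0,0,0.75],[0,0,-0.12,0,0,0,0.75],[0,0,-0.15,0,0,0,0.75],[0,0,-0.18,0,0,0,0.75],[0,0,-0.22,0,0,0,0.75],[0,0,-0.28,0,0,0,0.75],[0,0,-0.4,0,0,0,0.75],[0,0,-0.6,0,0,0,0.75],[0,0,-0.8,0,0,0,0.75],[0,0,-0.8,0,0,0,0.75]]' | grep -E "force|eef"; python3 - <<'E'
from plan import *
from plant import imaging
rep()
for n,c in(("side",(250,262)),("scene",(215,270))):
    p=imaging.read_camera(n); im=cv2.resize(p["pixels"][:,:,::-1],None,fx=6,fy=6,interpolation=cv2.INTER_CUBIC)
    raw=im.copy()
    drawbox(im,box(-20,56,-14,14,4,10),l,p,(255,0,255),6);drawbox(im,box(-20,-12,-14,14,4,52),l,p,(255,0,0),6);drawbox(im,padbox(.403),l,p,(0,255,255),6)
    y,x=c; cv2.imwrite(f"pics/{n}14.png",np.hstack([cv2.resize(a[(y-60)*6:(y+60)*6,(x-60)*6:(x+60)*6],(400,400)) for a in(raw,im)]))
p=imaging.read_camera("wrist"); cv2.imwrite("pics/w14.png",p["pixels"][:,:,::-1])
E
```

```text
eef_pos: [0.5231, -0.0113, 0.1397]
contact_force: [1.4, -0.2, 0.6]
t 10.2 C [-47.2 -38.2 139.7] phi -14.93 B [-37.1  -0.5] Flamp [ 0.3 -1.4  0.6] op 0.75
```

View pics/side14.png

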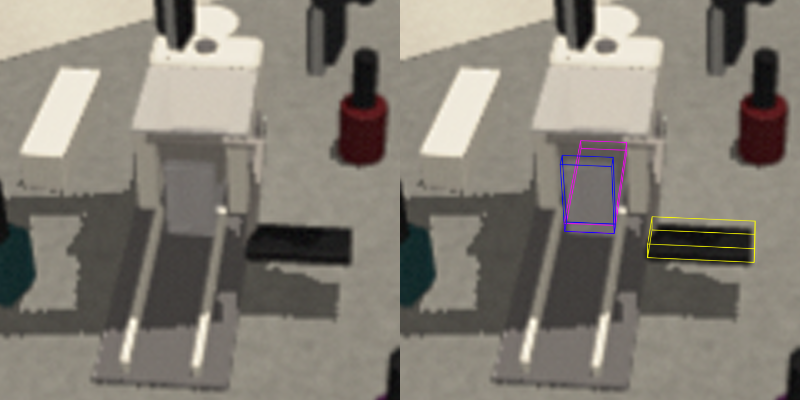

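View pics/scene14.png

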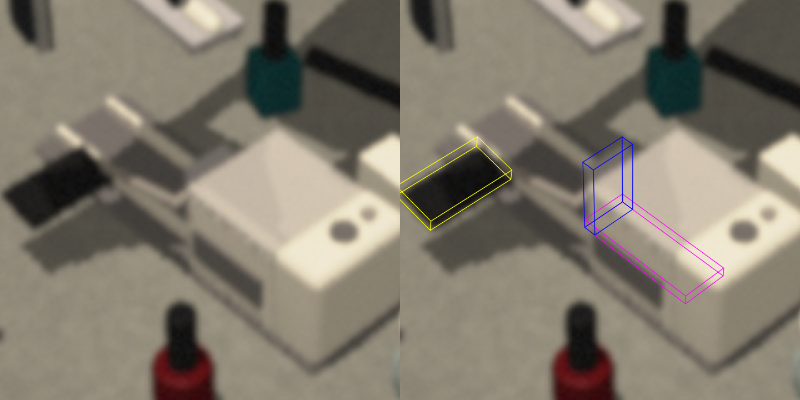

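View pics/w14.png

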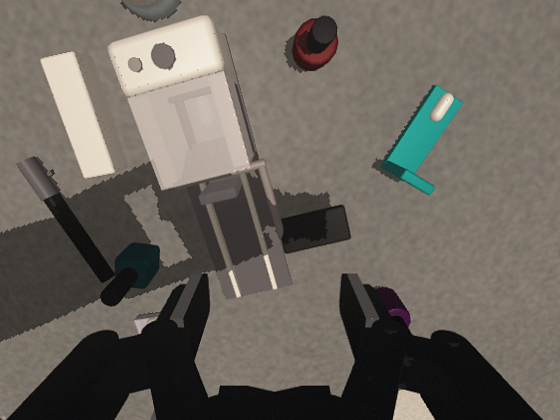

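```bash
python3 - <<'E'
from plan import *
from plant import imaging
p=imaging.read_camera("wrist")
im=cv2.resize(p["pixels"][:,:,::-1],None,fx=6,fy=6,interpolation=cv2.INTER_CUBIC); raw=im.copy()
drawbox(im,box(-20,56,-14,14,4,10),l,p,(255,0,255),6);drawbox(im,box(-20,-12,-14,14,4,52),l,p,(255,0,0),6);drawbox(im,padbox(.403),l,p,(0,255,255),6);drawbox(im,box(0,62,-32,32,0,62),l,p,(0,0,255),6)
q=proj(L2W([-.01,-.02,.03],l),p)[0].astype(int)*6
cv2.imwrite("pics/w15.png",np.hstack([x[q[1]-400:q[1]+350,q[0]-250:q[0]+400] for x in(raw,im)])[::2,::2] if 0 else cv2.resize(np.hstack([x[q[1]-400:q[1]+350,q[0]-250:q[0]+400] for x in(raw,im)]),(800,460)))
E
```

```text
(no output)
```

View pics/w15.png

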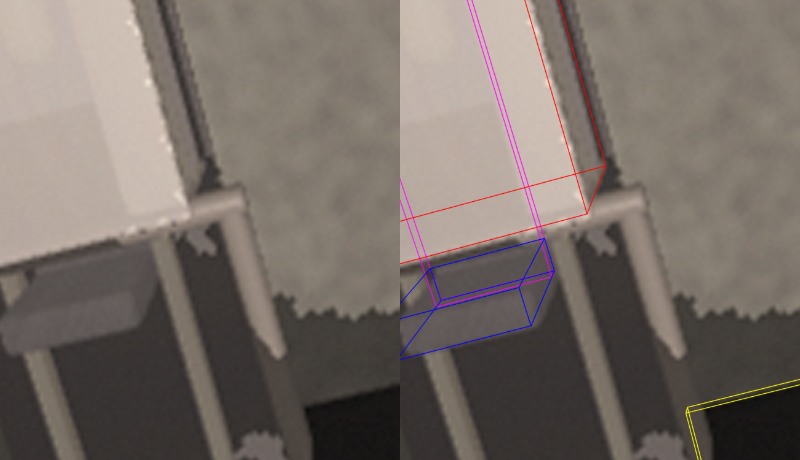

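```bash
python3 -c "
from plant import ticket,telemetry
print(ticket.sign_off()); print(telemetry.get_state()['time'])"
```

```text
the job is handed in; nothing more can be done
None
the job is handed in; nothing more can be done
```

The stand is fully home against the stop, the flap has settled onto its low middle, and the job is handed in at about 10.3 s of the 48 s allowed.

**What I did:** One fingertip held the lever pad down, with the flap at about 0.83–0.85 rad. Turning the gripper about that finger let the other fingertip push the stand in its rails until the arm stalled against the stop at about 7 N. I backed off the heel with the lever still held and checked the stand stayed put. Then I let the lever up slowly and rose clear.

**Last checks:**
- **Stand:** the heel lies on the fully-home line (lamp x ≈ -20 mm) in the wrist view.
- **Flap:** the lever pad matches a flap angle of about 0.40 rad, which is right for resting on the stand's base.
- **Robot:** clear at 140 mm height, with no meaningful force reading.
- **Surroundings:** the bottles, pen, block and loose stands looked undisturbed in the last pictures. The jar shows only at the picture's edge there.

**Less certain:**
- The stand sits about 1–2 mm to one side within the rail play.
- The heel is blurred and partly hidden in the scene view, so that view only roughly confirms the position.
- I inferred that the flap cleared the stand from its measured angle, not by seeing the gap.

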